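# Shut a clamshell column heater, pin it and hold it pressed

## Task

Swing the lid of the column heater down onto the column that lies in it, then take the locating pin (short fluted knob with a collar) from the tool stand and push it down through the hole in the lid's front tab into the hole below, until its collar sits on the tab. The column lies on a sprung bed, so keep your fingers on the pin and keep pressing down, so that the two halves stay fully shut: finish like that, still holding and pressing, without letting go. Leave the column in its trough and everything else where it is.

Things in the scene. Friction and masses are not known exactly. Their poses are not given: they have to be found in the camera images.
- lid (a joint): Lid hinge, rad: 0 = fully shut, grows as the lid swings up and back (1.57 upright, stop at 1.75). Stiff: the lid stays where it is left (0.5 to 3 N at the tab moves it). Lowered but not pressed it rests on the column at about 0.025 to 0.045, the tab 4 to 8 mm up; 8 to 11 N down at the tab hole shuts it to 0; it springs up again when that push ends.
- heater: Lower half of the clamshell column heater, fixed to the bench: aluminium block 150 mm (x) by 220 mm (y), top 45 mm above the bench, trough along y. Origin on the bench under its centre; x points from the front tab to the hinge, z up. Front tab: in the middle of the -x face, 44 mm wide (y), reaching to x = -121 mm, its top flush with the block.
- hinge (a point): Middle of the lid's hinge line, 70 mm behind the heater's centre (+x) and 45 mm above the bench. The hinge line runs along this frame's y; axes as the heater's.
- tab_hole (a point): Top (outer) mouth of the 10.5 mm hole through the lid's front tab, 168 mm from the hinge line, moving with the lid; z points out of the outer face, x to the hinge. The tab is bare aluminium, 14 mm thick, 44 mm wide, 145 to 191 mm from the hinge line, flush with the lid's inner face. The white lid itself is 145 by 220 mm and 31 mm thick.
- base_hole (a point): Mouth of the 10.5 mm through hole in the lower half's front tab, 45 mm above the bench, 168 mm in front of the hinge line; axis along z. With the lid shut the tab hole's mouth stands 14 mm straight above it.
- trough (a point): Fixed point on the trough of the lower half, 36.5 mm above the bench: where the middle of the column lies at the start.
- column_center (a point): Middle of the steel chromatography column (186 mm long, tube 13 mm, end fittings 20 mm in diameter) that lies along the trough of the heater on a sprung bed; the bed gives 3 mm as the lid is pressed shut. Leave it in there.
- pin_knob (a point): The locating pin, at the middle of its knob. Upright, z up: fluted aluminium knob 20 mm in diameter and 37 mm tall (from 21 mm below to 16 mm above this point), under it a collar 26 mm in diameter and 5 mm thick (underside 26 mm below this point), under that a plain shank 8 mm in diameter and 45 mm long with a 7 mm tapered nose (tip 71 mm below this point). About 45 to 70 g. At the start it stands in one of the tool stand's three holes, its collar on the stand's top.
- stand: Grey block 190 mm (its x) by 46 mm (its y) by 50 mm high, fixed to the bench, origin under its centre: three through holes of 9.5 mm at -65, 0 and +65 mm along its x, holding pin, nut driver and T-key in any order.
- driver_center (a point): Nut driver standing in the tool stand, middle of its part above the stand: black handle 21 mm in diameter, its top 70 mm above the stand. Leave alone.
- tkey_center (a point): T-handled hex key standing in the tool stand, middle of its black cross bar (56 mm long, 14 mm thick, along this frame's y, 47 mm above the stand). Leave alone.
- vial_rack: White block 170 mm (x) by 70 mm (y) with small vials, 45 mm high in all, fixed; origin under its centre.
- spare_column_center (a point): A second column, like the first, lying on the bench in front of the heater; middle, 10 mm up. Its length runs along y. Leave alone.
- wrench_center (a point): Wrench 170 mm long lying flat behind the heater, middle; length along its x. Leave alone.
- bottle_center (a point): Clear bottle 70 mm in diameter, 140 mm tall, half-way up. Leave alone.
- jar_center (a point): Amber jar 60 mm in diameter, 75 mm tall, half-way up. Leave alone.
- beaker_center (a point): Glass beaker 68 mm in diameter, 85 mm tall, half-way up. Leave alone.
Things that resemble listed ones, but are neither listed nor needed, are in the scene too. Leave any orange or red look-alike of the part that bears column_center alone.

How it is judged:
By the outcome, as a careful person would: the job done as asked, in the order asked, and still so for the second after the job is handed in, while the arm keeps its last pose, push and grip.
It also fails if it takes over 64 s, if anything falls off the work surface, if the arm or the gripper's body presses on something with over 40 N, if the wrist force passes 120 N, or if a joint passes its speed limit or range.

## Robot

A 6-joint arm with a two-finger parallel gripper is mounted at the origin on the work surface. World frame = base frame: x ahead of the robot, y to its left, z up, the work surface at z = 0. Lengths are in mm, angles in rad, forces in N, time in s.
With the tool pointing down it reaches from about 350 to 950 mm from the base axis. Payload 17.4 kg.
Tool frame: the origin (TCP) lies at the very end of the fingers, on their centre line; the grasp point (between the pads) lies manip.grasp_offset behind it (manip.grasp_offset is the distance from the TCP to the grasp point, in mm); z points along the fingers, y is the line along which they close (so a half turn about z gives the same grasp; the last joint's range is limited). The gripper opens to 93 mm and grips with 3 to 60 N. Pads are 15 mm wide; open, the fingers measure 128 mm over their backs; the gripper's body (75 mm by 188 mm) begins 65 mm behind the grasp point.
Start: joints at [-1.224, 0.116, 1.442, -0, 1.584, -0.038], TCP at [253.368, -625.649, 180.946] pointing down, gripper open.
Joint ranges: [-2.83, 2.83], [-0.83, 2.19], [0.07, 2.5], [-1.14, 4.28], [0.01, 3], [-2.97, 2.97]. Speed limits (rad/s): [1.89, 1.89, 2.22, 3.14, 3.14, 3.14].

## Interface

Orientations are given as a rotation vector (axis times angle).
In Python, from workcell import manip gives the robot as it stands.
- The arm moves only by the tool step_arm, never from a script. Its argument "series" is a list of rows, each a list of 5 numbers: the closure, from -1 (fully open) to 1 (shut), then the shift along the tool's x, y, z each as a share of 20 cm, from -1 to 1, then the turn about the tool's z as a share of pi rad, from -1 to 1. A call has 1 to 5 rows; each row shifts and turns the commanded pose from where the row before left it, along the tool's axes as they then stand; what a row does not reach is not made up. A row lasts 1/8 s, in which the tool goes at most 62.5 mm and 10.7 degrees, less where a joint would pass 70% of its speed; a pose out of reach is approached as far as the arm can. A call with a number of a shift or a turn outside -1 to 1 is refused whole. A call with a gripper value outside its range is refused whole. The fingers move at their own pace and stop on an object; "squeeze" is the grip in N (left out, the last holds). Time passes only in rows, so rows that do not move let the fingers close. It gives the time, the measured TCP pose, the force, the opening and the grip force at its end, in the units of the state.
- manip.observe(): the state, without advancing time (a new reading comes with each control period).
- manip.read_camera(name): name is "scene" or "top" or "wrist"; returns a dict with "color" (480x640x3 uint8, blue, green, red), "K" (3x3 intrinsics, pixels), "extrinsics" (4x4, takes a point from camera to world coordinates); the wrist camera has in their place "mount" (4x4, takes a point from camera to tool coordinates, whose origin is the TCP and whose axes are the flange's). Camera axes: x right, y down, z forward; pixel columns grow to the right and rows downward; lengths in mm; the calibration is good to about 2 mm. The wrist camera is an equidistant fisheye: a pixel r from the principal point sees the ray r / f radians off the axis. A picture is of the moment at which its call begins: read the wrist's pose just before it. There is no depth.
- manip.close_job(): hands the job in; it is judged then, once.
The state is a dict: "clock": time; "joints": joint angles; "qvel": joint speeds; "effort": joint torques, N m; "ee_pos": TCP position; "tool_rot": TCP orientation; "wrist_force": force on the tool from outside, world axes, zero at the start; "moment": the same for the moment, N m; "grip_width": opening from 0.0 (shut) to 1.0 (fully open); "finger_force": force on a finger pad.
Only numpy, scipy, OpenCV 4.12 (cv2) and the standard library are available. Lean on these libraries where they do the work, as an engineer would, in place of code of your own. Each camera call takes 0.05 s, during which the arm holds its last target. There are 200 camera calls.

## Working session

There is one attempt and no reset: what is moved stays moved. The work goes in short steps, Python scripts to look and compute and a tool call to move; the robot and the scene stay as the last step left them, time stands still between calls to the robot, and variables do not carry over. Pictures are saved under pics/ and viewed, at most 10 in all, crops included, and the job is handed in when it is done.

Besides the shell and the picture viewer there is one more tool, called after "Emit:" by a JSON object that holds its "fn" and its "kwargs". step_arm: Moves the arm, as the interface text tells. Shift numbers are shares of 20 cm and turn numbers shares of pi rad, none past 1 either way. Its arguments: {"type":"object","properties":{"series":{"type":"array"},"squeeze":{"type":"number"}},"required":["series"]}

```bash
mkdir -p pics; ls
cat > h.py <<'E'
import numpy as np, cv2
from scipy.spatial.transform import Rotation as R
from workcell import manip
np.set_printoptions(precision=2,suppress=True)
def ray(c,uv):
    K,E=c["K"],np.array(c["extrinsics"]); d=E[:3,:3]@np.linalg.solve(K,[uv[0],uv[1],1.]); return E[:3,3],d
def onz(c,uv,z):
    o,d=ray(c,uv); return o+d*(z-o[2])/d[2]
def proj(c,p):
    E=np.array(c["extrinsics"]); q=E[:3,:3].T@(np.array(p,float)-E[:3,3]); q=c["K"]@q; return q[:2]/q[2]
E
python3 - <<'E'
from h import *
import pickle
print(manip.grasp_offset, manip.observe())
D={}
for n in("scene","top","wrist"):
    c=manip.read_camera(n); D[n]=c; cv2.imwrite(f"pics/{n}0.png",c["color"])
    print(n,c["K"],c.get("extrinsics",c.get("mount")))
pickle.dump(D,open("d0.pkl","wb"))
E
```

```text
pics
18.8 {'clock': 0.0, 'joints': array([-1.22,  0.12,  1.44,  0.  ,  1.58, -0.04]), 'qvel': array([-0.,  0.,  0., -0., -0.,  0.]), 'effort': array([  0.  , -72.13, -62.26,   0.08,   0.02,  -0.  ]), 'ee_pos': array([ 253.26, -625.42,  180.2 ]), 'tool_rot': array([-3.08, -0.6 ,  0.  ]), 'wrist_force': array([ 0.54, -0.33, -0.06]), 'moment': array([0.  , 0.01, 0.03]), 'finger_force': 0.0, 'grip_width': 0.9989909660569598}
scene [[443.37   0.   326.65]
 [  0.   443.37 231.72]
 [  0.     0.     1.  ]] [[   0.76    0.53   -0.38  944.02]
 [   0.65   -0.63    0.43 -502.21]
 [  -0.01   -0.57   -0.82  992.36]
 [   0.      0.      0.      1.  ]]
top [[530.04   0.   318.8 ]
 [  0.   530.04 237.43]
 [  0.     0.     1.  ]] [[   0.01   -1.      0.06  413.11]
 [  -1.     -0.01   -0.02   12.3 ]
 [   0.02   -0.06   -1.   1413.05]
 [   0.      0.      0.      1.  ]]
wrist [[371.65   0.   321.81]
 [  0.   371.65 238.74]
 [  0.     0.     1.  ]] [[   0.     -0.96   -0.29   81.4 ]
 [   1.      0.      0.      0.77]
 [  -0.     -0.29    0.96 -204.35]
 [   0.      0.      0.      1.  ]]
```

View pics/scene0.png

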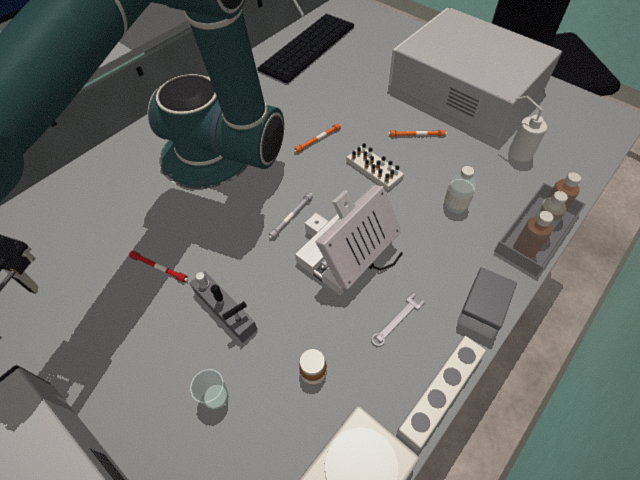

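View pics/top0.png

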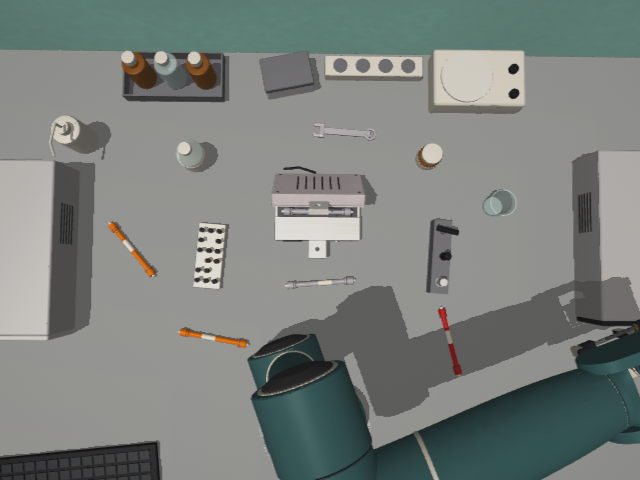

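The scene view shows the heater with its lid up (about 345,240) and the stand (about 222,305). In the top view the heater is at about (318,220) with its front tab at (318,248), and the stand is at about (440,256). The bright short knob at top (442,281) / scene (202,280) looks like the pin. The black bar at top (447,230) is the T-key and the black knob at (446,256) is the driver. I'll confirm this in enlarged crops.

Run:
```python
import pickle,cv2,numpy as np
D=pickle.load(open("d0.pkl","rb"))
t=D["top"]["color"];s=D["scene"]["color"]
r=lambda i,x,y,w,h,k:cv2.resize(i[y:y+h,x:x+w],None,fx=k,fy=k,interpolation=cv2.INTER_CUBIC)
a=r(t,262,160,114,110,3.5); b=r(t,415,205,60,110,3.5)[:385]
c=np.hstack([a,b]); cv2.imwrite("pics/c1.png",c); print(c.shape)
a=r(s,180,260,90,90,4.4); b=r(s,285,180,120,120,3.3)
c=np.hstack([a,b]); cv2.imwrite("pics/c2.png",c); print(c.shape)
```

```text
(385, 609, 3)
(396, 792, 3)
```

View pics/c1.png

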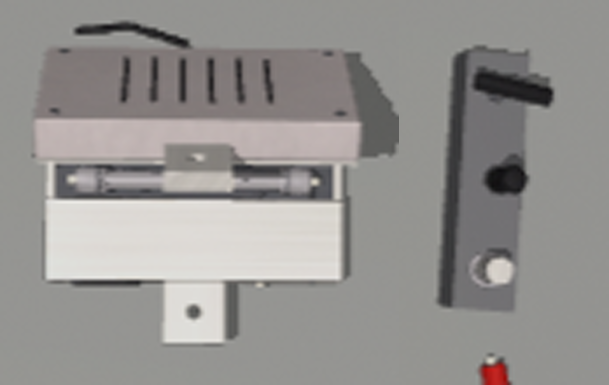

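View pics/c2.png

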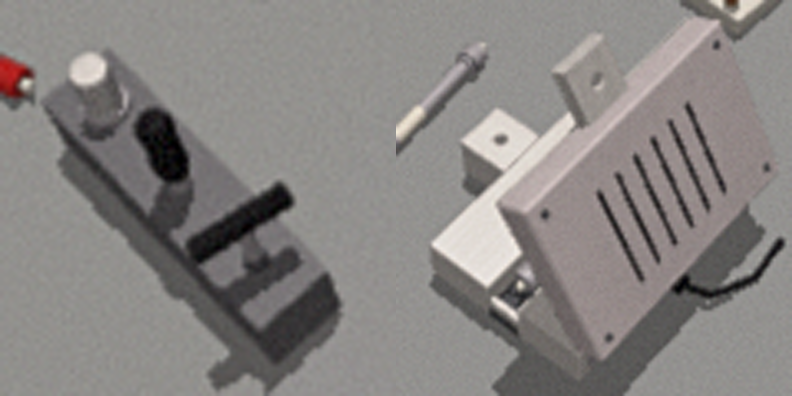

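Both crops agree. The pin is the bright short knob with a collar, in the stand hole nearest the robot; the other two tools are the black-handled driver and the T-key. Next I'll compute positions.

```bash
cat > m.py <<'E'
from h import *
import pickle
D=pickle.load(open("d0.pkl","rb")); T,S=D["top"],D["scene"]
t=lambda x,y:((x+.5)/3.5-.5+262,(y+.5)/3.5-.5+160)
tp=lambda x,y:((x-399+.5)/3.5-.5+415,(y+.5)/3.5-.5+205)
s=lambda x,y:((x-396+.5)/3.3-.5+285,(y+.5)/3.3-.5+180)
sp=lambda x,y:((x+.5)/4.4-.5+180,(y+.5)/4.4-.5+260)
def tri(a,b):
    A=[];B=[]
    for c,uv in((T,a),(S,b)):
        o,d=ray(c,uv);d/=np.linalg.norm(d);P=np.eye(3)-np.outer(d,d);A.append(P);B.append(P@o)
    return np.linalg.lstsq(np.vstack(A),np.hstack(B),rcond=None)[0]
print("base hole",onz(T,t(193,311),45),onz(S,s(502,139),45))
print("block front edge",onz(T,t(45,281),45),onz(T,t(343,279),45))
print("tab end",onz(T,t(163,343),45),onz(T,t(225,343),45))
print("tab hole",tri(t(195,157),s(599,82)))
print("pin top",onz(T,tp(498,269),92),onz(S,sp(86,67),92),tri(tp(498,269),sp(86,67)))
print("collar-left/right",onz(T,tp(470,268),55))
print("stand corners",onz(T,tp(452,305),50),onz(T,tp(514,310),50),onz(T,tp(470,50),50),onz(T,tp(527,52),50))
print("driver top",onz(T,tp(511,180),120))
o=manip.observe(); print(R.from_rotvec(o["tool_rot"]).as_matrix())
E
python3 m.py
```

```text
base hole [462.28  -3.7   45.  ] [464.74  -1.15  45.  ]
block front edge [483.61 105.62  45.  ] [ 486.78 -114.46   45.  ]
tab end [438.53  18.24  45.  ] [438.85 -27.46  45.  ]
tab hole [559.38  -1.73 195.68]
pin top [ 380.59 -318.36   92.  ] [ 379.67 -317.1    92.  ] [ 380.77 -317.67   94.01]
collar-left/right [ 380.28 -307.04   55.  ]
stand corners [ 352.99 -294.8    50.  ] [ 349.61 -340.48   50.  ] [ 541.   -309.12   50.  ] [ 539.87 -351.46   50.  ]
driver top [ 443.4  -320.88  120.  ]
[[ 0.93  0.38 -0.  ]
 [ 0.38 -0.93  0.  ]
 [-0.   -0.   -1.  ]]
```

Estimates:
- Base hole at about (463.3, -2.5, 45).
- Heater yaw at about 0.014.
- Hinge at about (631, 0, 45).
- Lid at about 1.04 rad.
- Pin at about (380.4, -317.8).

I'll lift, align the tool with the world axes, close the fingers and go above and behind the lid's tab.

Emit:
{"fn": "step_arm", "kwargs": {"series": [[1,0,0,-0.2,0.042],[1,0,0,-0.2,0.042],[1,0,0,-0.2,0.04],[1,0.1,-0.2,0,0],[1,0.15,-0.25,0,0]], "squeeze": 30}}

```text
clock: 0.78
ee_pos: [303.7, -535.4, 300.7]
tool_rot: [-3.141, 0.01, 0.0]
wrist_force: [0.2, -0.0, -0.4]
grip_width: 0.511
finger_force: 0.0
```

Emit:
{"fn": "step_arm", "kwargs": {"series": [[1,0.15,-0.25,0,0],[1,0.15,-0.25,0,0],[1,0.15,-0.25,0,0],[1,0.15,-0.25,0,0],[1,0.15,-0.25,0,0]]}}

```text
clock: 1.4
ee_pos: [455.6, -284.8, 300.9]
tool_rot: [3.142, -0.008, 0.0]
wrist_force: [0.7, -0.4, -0.2]
grip_width: 0.013
finger_force: 0.0
```

Emit:
{"fn": "step_arm", "kwargs": {"series": [[1,0.15,-0.25,0,0],[1,0.15,-0.25,0,0],[1,0.15,-0.25,0,0],[1,0.1,-0.2,0,0],[1,0,0,0,0]]}}

```text
clock: 2.02
ee_pos: [566.7, -94.7, 300.3]
tool_rot: [-3.141, 0.002, 0.001]
wrist_force: [0.2, -1.3, -0.1]
grip_width: 0.005
finger_force: 0.0
```

Emit:
{"fn": "step_arm", "kwargs": {"series": [[1,0.06,-0.23,0,0],[1,0.06,-0.23,0,0],[1,0,0,0.2,0],[1,0,0,0.2,0],[1,0,0,0,0]]}}

```text
clock: 2.65
ee_pos: [589.0, -5.9, 218.3]
tool_rot: [-3.142, 0.008, 0.007]
wrist_force: [0.1, -0.6, -0.6]
grip_width: 0.006
finger_force: 0.0
```

Run:
```python
from h import *
import pickle
o=manip.observe();c=manip.read_camera("scene");w=manip.read_camera("wrist")
pickle.dump((o,c,w),open("d1.pkl","wb"));print(o["ee_pos"],o["wrist_force"])
a=cv2.resize(c["color"][150:300,270:420],(440,440),interpolation=cv2.INTER_CUBIC)
b=cv2.resize(w["color"][:, 140:500],(330,440))
cv2.imwrite("pics/l1.png",np.hstack([a,b]))
```

```text
[589.01  -5.9  218.27] [ 0.06 -0.58 -0.55]
```

View pics/l1.png

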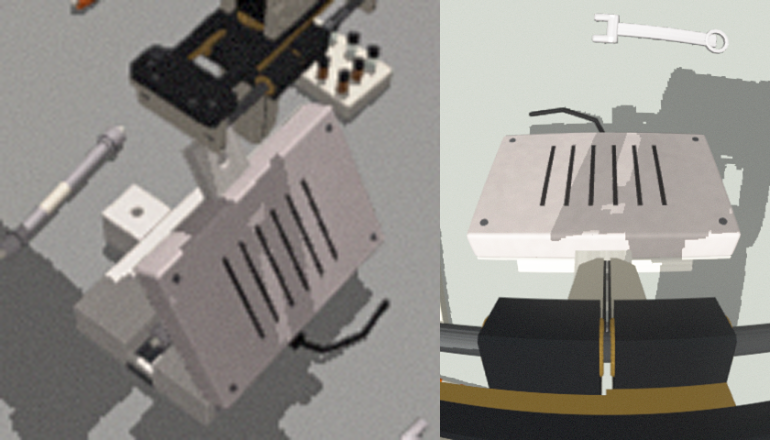

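The fingers are above and behind the tab, centred (wrist view, about 605,260). I'll push the tab forward and down along its arc.

Emit:
{"fn": "step_arm", "kwargs": {"series": [[1,0,0.01,0.075,0],[1,-0.06,0,0.01,0],[1,-0.06,0,0.01,0],[1,-0.035,0,0.01,0],[1,-0.05,0,0.03,0]]}}

```text
clock: 3.38
ee_pos: [548.9, -7.0, 194.3]
tool_rot: [3.142, -0.007, 0.002]
wrist_force: [0.3, 0.2, -0.7]
grip_width: 0.006
finger_force: 0.0
```

Emit:
{"fn": "step_arm", "kwargs": {"series": [[1,-0.05,0,0.033,0],[1,-0.045,0,0.033,0],[1,-0.04,0,0.04,0],[1,-0.04,0,0.041,0],[1,-0.04,0,0.041,0]]}}

```text
clock: 4.0
ee_pos: [505.8, -6.8, 155.7]
tool_rot: [-3.142, 0.008, 0.0]
wrist_force: [0.5, 0.1, 0.2]
grip_width: 0.003
finger_force: 0.0
```

Emit:
{"fn": "step_arm", "kwargs": {"series": [[1,-0.032,0,0.047,0],[1,-0.032,0,0.048,0],[1,-0.031,0,0.048,0],[1,-0.021,0,0.053,0],[1,-0.021,0,0.053,0]]}}

```text
clock: 4.62
ee_pos: [478.6, -6.7, 105.8]
tool_rot: [3.142, -0.007, -0.0]
wrist_force: [0.2, -0.0, -0.8]
grip_width: 0.008
finger_force: 0.0
```

Emit:
{"fn": "step_arm", "kwargs": {"series": [[1,-0.021,0,0.053,0],[1,-0.01,0,0.04,0],[1,-0.01,0,0.04,0],[1,-0.005,0,0.03,0],[1,0,0,0,0]]}}

```text
clock: 5.25
ee_pos: [469.6, -6.6, 73.6]
tool_rot: [-3.142, 0.007, 0.001]
wrist_force: [-0.4, -0.8, 0.3]
grip_width: 0.007
finger_force: 0.0
```

Emit:
{"fn": "step_arm", "kwargs": {"series": [[1,0,0,0.015,0],[1,0,0,0.015,0],[1,0,0,0,0]]}}

```text
clock: 5.62
ee_pos: [469.6, -6.6, 67.7]
tool_rot: [-3.142, 0.007, 0.001]
wrist_force: [0.0, -0.7, -1.0]
grip_width: 0.002
finger_force: 0.0
```

Emit:
{"fn": "step_arm", "kwargs": {"series": [[1,0,0,0.01,0],[1,0,0,0.01,0],[1,0,0,0,0]]}}

```text
clock: 6.0
ee_pos: [469.6, -6.7, 63.8]
tool_rot: [-3.142, 0.007, 0.0]
wrist_force: [0.5, -0.8, -0.1]
grip_width: 0.008
finger_force: 0.0
```

Emit:
{"fn": "step_arm", "kwargs": {"series": [[1,0,0,0.01,0],[1,0,0,0,0]]}}

```text
clock: 6.25
ee_pos: [469.6, -6.7, 61.8]
tool_rot: [3.142, -0.007, -0.0]
wrist_force: [-1.1, 0.1, 0.2]
grip_width: 0.006
finger_force: 0.0
```

Run:
```python
from h import *
c=manip.read_camera("scene");w=manip.read_camera("wrist")
a=cv2.resize(c["color"][150:300,270:420],(440,440),interpolation=cv2.INTER_CUBIC)
b=cv2.resize(w["color"][:, 140:500],(330,440))
cv2.imwrite("pics/l2.png",np.hstack([a,b])); print(manip.observe()["wrist_force"])
```

```text
[ 0.53  0.41 -0.5 ]
```

View pics/l2.png

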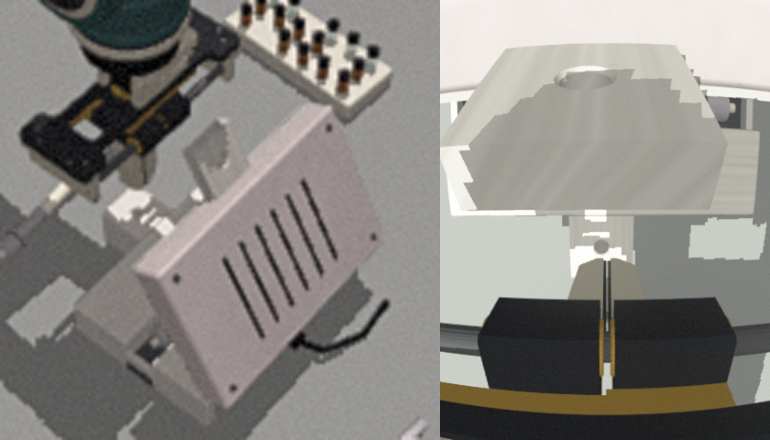

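The lid has not moved: in the scene crop its tab is where it was, about (213,150), and the fingers stand low in front of it. I'll check the geometry by projection.

```bash
cat >> h.py <<'E'
def wproj(w,o,p):
    M=np.array(w["mount"]); Rt=R.from_rotvec(o["tool_rot"]).as_matrix()
    t=Rt.T@(np.array(p,float)-o["ee_pos"]); q=M[:3,:3].T@(t-M[:3,3]); K=w["K"]
    a=np.arctan2(np.hypot(q[0],q[1]),q[2]); f=q[:2]/np.hypot(q[0],q[1])*a*K[0,0]; return f+K[:2,2]
E
cat > chk.py <<'E'
from m import *
o,c,w=pickle.load(open("d1.pkl","rb"))
P=tri(t(195,157),s(599,82))
for n,p in dict(tcp=o["ee_pos"],tabhole=P,base=[463.3,-2.5,45]).items():
    u=proj(S,p); v=wproj(w,o,p)
    print(n,p,"scene",u,"l1crop",(u-[270,150])*440/150,"wrist",v,"l1crop",(v-[140,0])*330/360+[440,0],"top",proj(T,p))
ax=np.array([1,.0144,0]);
for th in(.9,1.,1.05,1.1,1.2,1.3):
    h=np.array([463.3,-2.5,45])+168*ax
    f=lambda r,tt:h+ax*(-r*np.cos(th)+tt*np.sin(th))+np.array([0,0,r*np.sin(th)+tt*np.cos(th)])
    print(th,f(168,14),"top",proj(T,f(168,14)),proj(T,f(0,31)),"scene",proj(S,f(168,14)))
print("meas",t(195,157),s(599,82))
E
python3 chk.py | tail -12
python3 - <<'E'
from h import *
o=manip.observe(); print(o["ee_pos"],R.from_rotvec(o["tool_rot"]).as_matrix())
w=manip.read_camera("wrist"); c=manip.read_camera("scene");cv2.imwrite("pics/w3.png",w["color"])
for th in(.9,1.05,1.2,1.3):
    h=np.array([631.3,0,45]);f=lambda r,tt:h+np.array([-r*np.cos(th)+tt*np.sin(th),0,r*np.sin(th)+tt*np.cos(th)])
    k=lambda v:(v-[140,0])*330/360+[440,0]
    print(th,"hole",k(wproj(w,o,f(168,14))),"tip",k(wproj(w,o,f(191,14)+[0,22,0])),k(wproj(w,o,f(191,0)+[0,22,0])))
E
```

```text
[-0. -1.  0.]
 [-0. -0. -1.]]
tcp [589.01  -5.9  218.27] scene [355.07 206.09] l1crop [249.53 164.53] wrist [320.76 271.17] l1crop [605.7  248.57] top [319.06 189.96]
tabhole [559.38  -1.73 195.68] scene [345.65 204.55] l1crop [221.9  160.01] wrist [314.93 299.12] l1crop [600.36 274.19] top [317.01 204.12]
base [463.3, -2.5, 45] scene [316.03 221.81] l1crop [135.01 210.63] wrist [318.77 315.68] l1crop [603.87 289.37] top [316.32 248.1 ]
0.9 [537.84  -1.43 185.3 ] top [316.76 213.86] [315.86 172.94] scene [338.44 202.57]
1.0 [552.31  -1.22 193.93] top [316.76 207.25] [315.85 172.42] scene [343.38 203.33]
1.05 [559.85  -1.11 197.69] top [316.75 203.81] [315.84 172.2 ] scene [346.   203.94]
1.1 [567.57  -1.   201.07] top [316.75 200.29] [315.83 172.01] scene [348.71 204.7 ]
1.2 [583.47  -0.77 206.66] top [316.72 193.08] [315.82 171.72] scene [354.35 206.66]
1.3 [599.85  -0.53 210.62] top [316.69 185.71] [315.8  171.55] scene [360.25 209.23]
meas (317.35714285714283, 204.5) (346.1666666666667, 204.5)
[469.7   -6.68  61.94] [[ 1. -0. -0.]
 [-0. -1.  0.]
 [-0. -0. -1.]]
0.9 hole [575.44 175.65] tip [468.64 259.01] [487.92 285.7 ]
1.05 hole [568.19  77.79] tip [419.41 148.51] [445.46 210.73]
1.2 hole [563.77 -47.88] tip [384.67 -33.18] [397.95  59.21]
1.3 hole [ 564.04 -123.55] tip [ 390.64 -145.01] [385.99 -65.56]
```

The projection says the lid is at 1.05 rad, yet the fingers passed without touching it. The reported TCP may sit below the real fingertips. I'll probe the lower tab's top (z = 45) directly beneath.

Emit:
{"fn": "step_arm", "kwargs": {"series": [[1,0,0,0.025,0],[1,0,0,0.025,0],[1,0,0,0.02,0],[1,0,0,0,0]]}}

```text
clock: 6.95
ee_pos: [469.5, -6.6, 47.5]
tool_rot: [-3.141, 0.007, 0.001]
wrist_force: [-0.2, -0.1, 0.2]
grip_width: 0.011
finger_force: 0.0
```

Emit:
{"fn": "step_arm", "kwargs": {"series": [[1,0,0,0.01,0],[1,0,0,0.01,0],[1,0,0,0,0]]}}

```text
clock: 7.32
ee_pos: [469.6, -6.7, 43.8]
tool_rot: [-3.142, 0.008, 0.0]
wrist_force: [-0.8, -0.0, -0.4]
grip_width: 0.004
finger_force: 0.0
```

Run:
```python
from h import *
o=manip.observe()
c=manip.read_camera("scene");w=manip.read_camera("wrist")
def crop(im,x,y,W,H,k): return cv2.resize(im[y:y+H,x:x+W],None,fx=k,fy=k,interpolation=cv2.INTER_CUBIC)
a=crop(c["color"],270,150,80,100,5); u=(proj(c,o["ee_pos"])-[270,150])*5; cv2.drawMarker(a,tuple(int(i) for i in u),(0,0,255),0,12,1)
b=crop(w["color"],240,190,160,200,2.5); v=(wproj(w,o,o["ee_pos"])-[240,190])*2.5; cv2.drawMarker(b,tuple(int(i) for i in v),(0,0,255),0,12,1)
v=(wproj(w,o,[463.3,-2.5,45])-[240,190])*2.5; cv2.drawMarker(b,tuple(int(i) for i in v),(255,0,0),0,12,1)
cv2.imwrite("pics/l3.png",np.hstack([a,b])); print(o["ee_pos"])
```

```text
[469.64  -6.67  43.79]
```

View pics/l3.png

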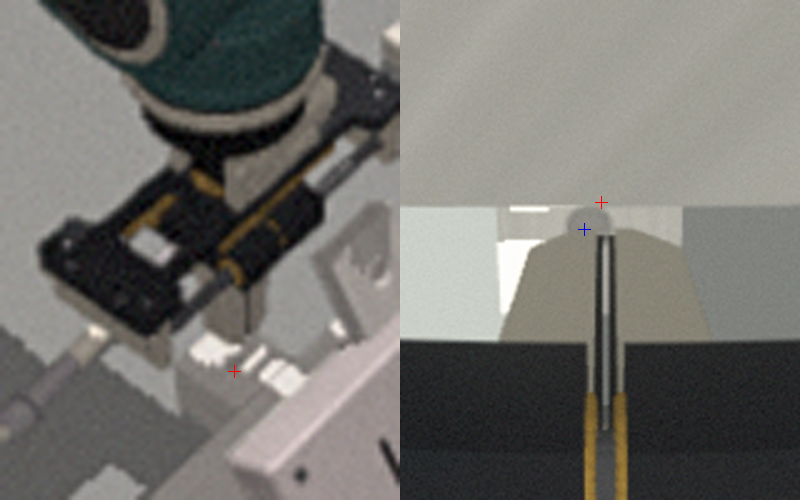

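The fingertips end well above the projected TCP: about (240,338) against the red mark at (233,371). That is roughly 25-30 mm, while the wrist projection of the base hole fits, so the real fingers are shorter than nominal. I'll go back behind the tab and repeat about 28 mm lower.

Emit:
{"fn": "step_arm", "kwargs": {"series": [[1,0,0,-0.28,0],[1,0,0,-0.28,0],[1,0,0,-0.28,0],[1,0,0,-0.28,0],[1,0,0,0,0]]}}

```text
clock: 8.05
ee_pos: [470.8, -6.8, 272.5]
tool_rot: [3.141, -0.008, 0.01]
wrist_force: [-0.1, 0.2, -1.8]
grip_width: 0.006
finger_force: 0.0
```

Emit:
{"fn": "step_arm", "kwargs": {"series": [[1,0.21,-0.02,0,0],[1,0.21,0,0,0],[1,0.21,0,0,0],[1,0,0,0.2,0],[1,0,0,0,0]]}}

```text
clock: 8.68
ee_pos: [594.6, -3.2, 224.1]
tool_rot: [-3.141, 0.007, 0.01]
wrist_force: [-0.7, 0.2, 0.1]
grip_width: 0.003
finger_force: 0.0
```

Emit:
{"fn": "step_arm", "kwargs": {"series": [[1,0,0,0.14,0],[1,0,0,0.12,0],[1,0,0,0,0]]}}

```text
clock: 9.05
ee_pos: [595.0, -3.3, 175.8]
tool_rot: [-3.142, 0.008, 0.002]
wrist_force: [-0.7, -0.8, 0.0]
grip_width: 0.003
finger_force: 0.0
```

Emit:
{"fn": "step_arm", "kwargs": {"series": [[1,-0.07,0,0.01,0],[1,-0.07,0,0.01,0],[1,-0.05,0,0.015,0],[1,-0.05,0,0.03,0],[1,-0.05,0,0.033,0]]}}

```text
clock: 9.68
ee_pos: [537.1, -3.0, 156.1]
tool_rot: [3.142, -0.007, 0.001]
wrist_force: [0.4, -0.6, 1.2]
grip_width: 0.004
finger_force: 0.6
```

Emit:
{"fn": "step_arm", "kwargs": {"series": [[1,-0.045,0,0.033,0],[1,-0.04,0,0.04,0],[1,-0.04,0,0.041,0],[1,-0.04,0,0.041,0],[1,0,0,0,0]]}}

```text
clock: 10.3
ee_pos: [504.0, -2.8, 124.6]
tool_rot: [-3.142, 0.008, 0.002]
wrist_force: [-0.2, -0.3, 0.3]
grip_width: 0.007
finger_force: 0.0
```

Run:
```python
from h import *
o=manip.observe()
c=manip.read_camera("scene");w=manip.read_camera("wrist")
def crop(im,x,y,W,H,k): return cv2.resize(im[y:y+H,x:x+W],None,fx=k,fy=k,interpolation=cv2.INTER_CUBIC)
a=crop(c["color"],280,160,120,130,3.4); b=crop(w["color"],200,180,240,260,1.7)
cv2.imwrite("pics/l4.png",np.hstack([a,b])); print(o["ee_pos"])
```

```text
[504.02  -2.82 124.57]
```

View pics/l4.png

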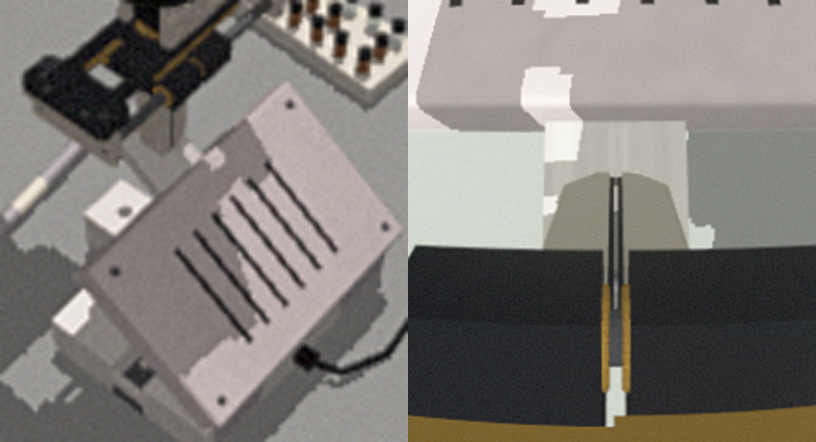

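The lid is now following: the finger presses on the tab at about (165,150) in the scene crop, with the lid at about 0.65 rad. I'll continue along the arc.

Emit:
{"fn": "step_arm", "kwargs": {"series": [[1,-0.032,0,0.047,0],[1,-0.032,0,0.048,0],[1,-0.031,0,0.048,0],[1,-0.021,0,0.053,0],[1,-0.021,0,0.053,0]]}}

```text
clock: 11.02
ee_pos: [477.0, -2.7, 74.8]
tool_rot: [-3.142, 0.007, 0.0]
wrist_force: [-0.1, 0.1, 1.2]
grip_width: 0.007
finger_force: 0.4
```

Emit:
{"fn": "step_arm", "kwargs": {"series": [[1,-0.021,0,0.053,0],[1,-0.01,0,0.04,0],[1,-0.01,0,0.03,0],[1,0,0,0,0]]}}

```text
clock: 11.52
ee_pos: [468.9, -2.7, 50.6]
tool_rot: [-3.142, 0.007, 0.001]
wrist_force: [-0.2, 0.4, 1.1]
grip_width: 0.005
finger_force: 0.0
```

Emit:
{"fn": "step_arm", "kwargs": {"series": [[1,0,0,0.015,0],[1,0,0,0.01,0],[1,0,0,0,0]]}}

```text
clock: 11.9
ee_pos: [469.1, -2.7, 45.9]
tool_rot: [-3.142, 0.008, 0.0]
wrist_force: [-0.4, 0.3, -0.6]
grip_width: 0.007
finger_force: 0.0
```

Emit:
{"fn": "step_arm", "kwargs": {"series": [[1,0,0,0.01,0],[1,0,0,0.01,0],[1,0,0,0,0]]}}

```text
clock: 12.28
ee_pos: [469.1, -2.7, 41.8]
tool_rot: [3.142, -0.007, -0.0]
wrist_force: [-0.3, 0.4, 0.5]
grip_width: 0.008
finger_force: 0.0
```

Emit:
{"fn": "step_arm", "kwargs": {"series": [[1,0,0,0.01,0],[1,0,0,0.005,0],[1,0,0,0,0]]}}

```text
clock: 12.65
ee_pos: [469.1, -2.7, 38.8]
tool_rot: [3.142, -0.007, -0.0]
wrist_force: [0.7, -0.2, 0.2]
grip_width: 0.005
finger_force: 0.0
```

Emit:
{"fn": "step_arm", "kwargs": {"series": [[1,0,0,0.01,0],[1,0,0,0.005,0],[1,0,0,0,0]]}}

```text
clock: 13.02
ee_pos: [469.1, -2.7, 35.8]
tool_rot: [-3.142, 0.007, 0.0]
wrist_force: [-0.7, 0.8, 0.8]
grip_width: 0.004
finger_force: 0.0
```

Emit:
{"fn": "step_arm", "kwargs": {"series": [[1,0,0,0.01,0],[1,0,0,0,0]]}}

```text
clock: 13.28
ee_pos: [469.1, -2.7, 33.8]
tool_rot: [-3.142, 0.007, 0.0]
wrist_force: [-0.2, 0.5, -0.0]
grip_width: 0.004
finger_force: 0.0
```

Emit:
{"fn": "step_arm", "kwargs": {"series": [[1,0,0,0.01,0],[1,0,0,0,0]]}}

```text
clock: 13.52
ee_pos: [469.1, -2.7, 31.8]
tool_rot: [-3.142, 0.007, 0.0]
wrist_force: [0.3, 0.5, -0.1]
grip_width: 0.005
finger_force: 0.0
```

Emit:
{"fn": "step_arm", "kwargs": {"series": [[1,0,0,0.01,0],[1,0,0,0,0]]}}

```text
clock: 13.78
ee_pos: [469.1, -2.6, 29.8]
tool_rot: [-3.142, 0.007, 0.0]
wrist_force: [-0.2, 0.7, 0.7]
grip_width: 0.002
finger_force: 0.0
```

Emit:
{"fn": "step_arm", "kwargs": {"series": [[1,0,0,0.01,0],[1,0,0,0,0]]}}

```text
clock: 14.02
ee_pos: [469.1, -2.7, 27.8]
tool_rot: [3.142, -0.007, -0.0]
wrist_force: [-0.9, -0.2, 0.7]
grip_width: 0.004
finger_force: 0.4
```

Emit:
{"fn": "step_arm", "kwargs": {"series": [[1,0,0,0.01,0],[1,0,0,0,0]]}}

```text
clock: 14.28
ee_pos: [469.1, -2.7, 25.9]
tool_rot: [-3.142, 0.007, 0.0]
wrist_force: [-1.5, 0.6, 1.8]
grip_width: 0.006
finger_force: 0.6
```

Emit:
{"fn": "step_arm", "kwargs": {"series": [[1,0,0,0.01,0],[1,0,0,0,0]]}}

```text
clock: 14.52
ee_pos: [469.0, -2.7, 23.9]
tool_rot: [3.142, -0.007, -0.0]
wrist_force: [-2.8, 0.4, 4.1]
grip_width: 0.007
finger_force: 1.7
```

Emit:
{"fn": "step_arm", "kwargs": {"series": [[1,0,0,0.01,0],[1,0,0,0,0]]}}

```text
clock: 14.78
ee_pos: [469.0, -2.7, 22.0]
tool_rot: [-3.142, 0.007, 0.001]
wrist_force: [-3.9, -0.5, 6.4]
grip_width: 0.006
finger_force: 2.9
```

Emit:
{"fn": "step_arm", "kwargs": {"series": [[1,0,0,0.005,0],[1,0,0,0,0]]}}

```text
clock: 15.02
ee_pos: [469.0, -2.7, 21.5]
tool_rot: [-3.142, 0.008, 0.001]
wrist_force: [-7.1, -0.4, 12.2]
grip_width: 0.003
finger_force: 6.0
```

Emit:
{"fn": "step_arm", "kwargs": {"series": [[1,0,0,0.005,0],[1,0,0,0,0]]}}

```text
clock: 15.28
ee_pos: [469.1, -2.7, 21.3]
tool_rot: [3.141, -0.007, -0.0]
wrist_force: [-14.1, 0.4, 23.2]
grip_width: 0.004
finger_force: 11.3
```

The lid is on the column and can be pressed shut: the stop is at TCP z ≈ 21.5, so the real tips end about 37 mm above the reported TCP. I'll retreat, open, and look from the wrist at the tab hole and the open fingers.

Emit:
{"fn": "step_arm", "kwargs": {"series": [[1,0,0,-0.1,0],[1,0,0,-0.2,0],[-1,0,0,-0.2,0],[-1,0,0,-0.1,0],[-1,0,0,0,0]]}}

```text
clock: 15.9
ee_pos: [469.6, -2.7, 140.4]
tool_rot: [3.142, -0.008, 0.002]
wrist_force: [0.3, -1.1, 0.1]
grip_width: 0.276
finger_force: 0.0
```

Emit:
{"fn": "step_arm", "kwargs": {"series": [[-1,0,0,0,0],[-1,0,0,0,0],[-1,0,0,0,0],[-1,0,0,0,0]]}}

```text
clock: 16.4
ee_pos: [469.0, -2.7, 139.6]
tool_rot: [-3.142, 0.007, 0.001]
wrist_force: [-0.3, -0.0, -0.7]
grip_width: 0.711
finger_force: 0.0
```

Run:
```python
from h import *
import pickle
o=manip.observe();w=manip.read_camera("wrist");c=manip.read_camera("scene");t=manip.read_camera("top")
pickle.dump((o,w,c,t),open("d2.pkl","wb"));print(o["ee_pos"],o["tool_rot"],o["grip_width"])
cv2.imwrite("pics/w4full.png",w["color"])
def crop(im,x,y,W,H,k): return cv2.resize(im[y:y+H,x:x+W],None,fx=k,fy=k,interpolation=cv2.INTER_CUBIC)
a=w["color"].copy(); 
a=np.vstack([a[:400],]);b=crop(w["color"],280,190,80,80,2)
im=np.zeros((590,640,3),np.uint8); im[:400]=a; 
im[400:590,:266]=crop(w["color"],285,210,76,55,3.5)[:190,:266] if False else cv2.resize(w["color"][205:260,282:359],(266,190),interpolation=cv2.INTER_CUBIC)
im[400:590,270:640]=cv2.resize(c["color"][170:265,270:455],(370,190),interpolation=cv2.INTER_CUBIC)
cv2.imwrite("pics/v9.png",im); print("pred hole",wproj(w,o,[463.3,-2.5,65]),"tcp",wproj(w,o,o["ee_pos"]))
```

```text
[469.03  -2.68 139.58] [-3.14  0.01  0.  ] 0.711486402929008
pred hole [320.78 242.68] tcp [320.76 271.17]
```

View pics/v9.png

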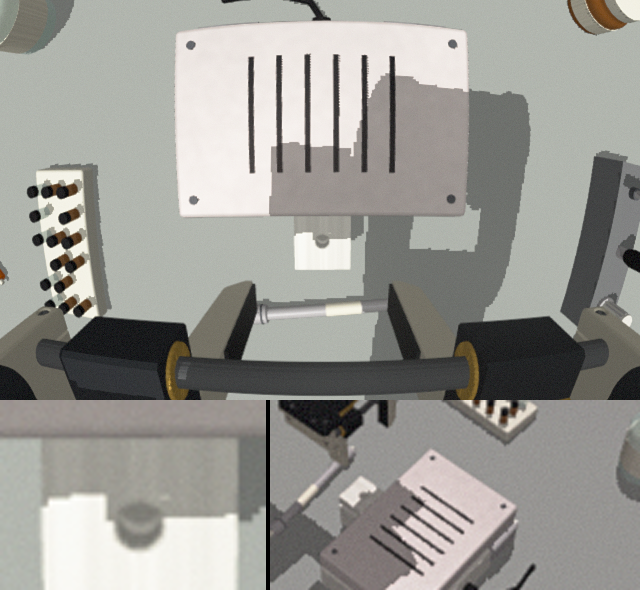

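The lid is down and the tab hole shows at wrist (322,240), which puts it near (464.8, -3.3). The open fingertips are at rows of about 283, symmetric, and end at the same depth as when shut. I'll move over the pin.

Emit:
{"fn": "step_arm", "kwargs": {"series": [[-1,-0.063,0.225,0,0],[-1,-0.063,0.225,0,0],[-1,-0.063,0.225,0,0],[-1,-0.063,0.225,0,0],[-1,-0.063,0.225,0,0]]}}

```text
clock: 17.18
ee_pos: [404.5, -228.8, 140.1]
tool_rot: [3.141, -0.008, 0.001]
wrist_force: [-0.1, -0.4, 0.4]
grip_width: 1.002
finger_force: 0.0
```

Emit:
{"fn": "step_arm", "kwargs": {"series": [[-1,-0.063,0.225,0,0],[-1,-0.063,0.225,0,0],[-1,0,0,0,0],[-1,0,0,0,0]]}}

```text
clock: 17.68
ee_pos: [379.5, -316.9, 139.9]
tool_rot: [-3.141, 0.008, 0.0]
wrist_force: [-0.0, -0.5, -0.1]
grip_width: 0.997
finger_force: 0.0
```

Run:
```python
from h import *
import pickle
o=manip.observe();w=manip.read_camera("wrist")
pickle.dump((o,w),open("d3.pkl","wb"));print(o["ee_pos"],o["tool_rot"],o["grip_width"])
g=cv2.cvtColor(w["color"],cv2.COLOR_BGR2GRAY)
p=wproj(w,o,[380.5,-317.8,92]);print("pred pin top",p,"collar",wproj(w,o,[380.5,-317.8,55]),"pred per +10mm x",wproj(w,o,[390.5,-317.8,92]))
x,y=p.astype(int); print(g[y-40:y+60:5,x-40:x+41:5])
```

```text
[ 379.48 -316.94  139.86] [-3.14  0.01  0.  ] 0.9967637141564393
pred pin top [322.13 244.88] collar [322.09 230.93] pred per +10mm x [322.07 231.36]
[[213 215 134 109 103 105 105 107 102 101 103 103 102 105 100 136 133]
 [216 138 136 108 107 104 105 101 105 102 101 104 101 133 131 135 134]
 [212 135 133 106 103 102 108 101 119 121 101 102 101 172 121 134 137]
 [134 139 136 106 101 103 128 156 133 137 153  99 104 104 112 135 135]
 [134 136 137 102 104 102 151 142 121 122 124 155 102 103 118 135 138]
 [215 136 137 106  96 104 126 142 134 135 137 148  97 102 131 133 139]
 [143 136 135 103 101 104 131 183 185 184 228 134 107 101 134 137 134]
 [137 136 136 101  99 102 185 182 185 187 186 144 106 104 135 137 133]
 [136 139 133 105 104 101 181 185 182 180 189 157 101 103 134 137 136]
 [136 132 135 103 104 103 158 186 183 183 175 108 101 105 136 135 135]
 [139 139 136 103  98  98 103 164 182 189 133  98 100 100 137 133 136]
 [137 135 133 103 104 102 102 105 101 101 102 103 100  99 133 134 138]
 [137 137 137 136 135 135 134 133 136 135 129 125 126 120 136 135 137]
 [137 135 134 136 135 134 136 138 136 138 135 135 136 136 134 135 137]
 [138 134 136 137 134 138 134 135 134 138 134 135 134 133 133 134 138]
 [135 136 137 133 138 133 136 136 135 134 138 138 137 135 133 135 137]
 [133 136 137 134 136 137 133 136 131 135 138 154 116 137 138 136 134]
 [135 137 135 136 136 134 133 136 136 137  67 190  62  80 134 135 137]
 [134 138 134 137 134 133 134 137 133 132  75  82  76  72 137 136 139]
 [134 136 134 138 129 133 136 131 134 135  71  80  78  75 138 137 136]]
```

Run:
```python
from h import *
import pickle
from scipy.optimize import fsolve
o,w=pickle.load(open("d3.pkl","rb"))
g=cv2.cvtColor(w["color"],cv2.COLOR_BGR2GRAY)
m=((g>172)&(g<200)).astype(np.uint8); m[:225]=0;m[275:]=0;m[:,:295]=0;m[:,350:]=0
n,l,st,ce=cv2.connectedComponentsWithStats(m); k=1+np.argmax(st[1:,4]); print(st[k],ce[k])
cs,_=cv2.findContours((l==k).astype(np.uint8),0,1); (u,v),r=cv2.minEnclosingCircle(cs[0]); print(u,v,r)
for q in(ce[k],(u,v)):
    print(fsolve(lambda p:wproj(w,o,[p[0],p[1],92])-q,[380,-318]))
```

```text
[311 231  26  25 502] [323.68 243.18]
323.65692138671875 242.57664489746094 13.111839294433594
[ 381.76 -318.91]
[ 382.22 -318.89]
```

Emit:
{"fn": "step_arm", "kwargs": {"series": [[-1,0.01,0.01,0.15,0],[-1,0,0,0.15,0],[-1,0,0,0.15,0],[-1,0,0,0.1,0],[-1,0,0,0,0]]}}

```text
clock: 18.35
ee_pos: [381.3, -318.3, 29.0]
tool_rot: [-3.14, 0.006, 0.002]
wrist_force: [0.5, -0.0, 0.3]
grip_width: 0.998
finger_force: 0.0
```

Emit:
{"fn": "step_arm", "kwargs": {"series": [[-1,0,0,0.045,0],[-1,0,0,0,0]]}}

```text
clock: 18.6
ee_pos: [381.5, -319.3, 21.1]
tool_rot: [3.141, -0.007, 0.0]
wrist_force: [-0.6, -0.4, -0.4]
grip_width: 0.999
finger_force: 0.0
```

Emit:
{"fn": "step_arm", "kwargs": {"series": [[1,0,0,0,0],[1,0,0,0,0],[1,0,0,0,0],[1,0,0,0,0],[1,0,0,0,0]], "squeeze": 55}}

```text
clock: 19.23
ee_pos: [381.4, -319.2, 21.0]
tool_rot: [3.142, -0.007, 0.0]
wrist_force: [0.4, -0.6, 0.3]
grip_width: 0.51
finger_force: 0.0
```

Emit:
{"fn": "step_arm", "kwargs": {"series": [[1,0,0,0,0],[1,0,0,0,0],[1,0,0,0,0],[1,0,0,0,0]]}}

```text
clock: 19.73
ee_pos: [381.4, -319.2, 20.9]
tool_rot: [-3.141, 0.007, 0.0]
wrist_force: [0.6, 2.0, 0.7]
grip_width: 0.207
finger_force: 55.0
```

Emit:
{"fn": "step_arm", "kwargs": {"series": [[1,0,0,-0.1,0],[1,0,0,-0.2,0],[1,0,0,-0.2,0],[1,0,0,-0.05,0],[1,0,0,0,0]]}}

```text
clock: 20.35
ee_pos: [381.6, -319.4, 131.8]
tool_rot: [3.141, -0.007, 0.002]
wrist_force: [0.4, 0.3, -1.5]
grip_width: 0.208
finger_force: 55.0
```

Emit:
{"fn": "step_arm", "kwargs": {"series": [[1,0.06,-0.225,0,0],[1,0.06,-0.225,0,0],[1,0.06,-0.225,0,0],[1,0.06,-0.225,0,0],[1,0.06,-0.225,0,0]]}}

```text
clock: 20.98
ee_pos: [442.1, -92.9, 129.6]
tool_rot: [-3.141, 0.008, 0.003]
wrist_force: [0.9, -0.3, -1.0]
grip_width: 0.205
finger_force: 55.0
```

Emit:
{"fn": "step_arm", "kwargs": {"series": [[1,0.06,-0.225,0,0],[1,0.055,-0.225,0,0],[1,0,0,0,0],[1,0,0,0,0]]}}

```text
clock: 21.48
ee_pos: [465.4, -4.9, 130.0]
tool_rot: [3.141, -0.007, -0.003]
wrist_force: [0.4, -0.3, -1.1]
grip_width: 0.203
finger_force: 55.0
```

Run:
```python
from h import *
import pickle
o=manip.observe();w=manip.read_camera("wrist");c=manip.read_camera("scene");t=manip.read_camera("top")
pickle.dump((o,w,c,t),open("d4.pkl","wb"));print(o["ee_pos"],o["tool_rot"],o["grip_width"],o["finger_force"])
for z in(65,59,45):print(z,"hole pred",wproj(w,o,[464.8,-3.3,z]))
e=o["ee_pos"]
print("pin tip pred",wproj(w,o,[e[0],e[1],e[2]-16]),"collar c",wproj(w,o,[e[0],e[1],e[2]+34]),"knob top",wproj(w,o,[e[0],e[1],e[2]+71]))
im=np.zeros((600,800,3),np.uint8)
im[:,:400]=cv2.resize(w["color"][210:330,280:360],(400,600),interpolation=cv2.INTER_CUBIC)
im[:300,400:]=cv2.resize(c["color"][185:260,280:380],(400,300),interpolation=cv2.INTER_CUBIC)
im[300:,400:]=cv2.resize(t["color"][200:275,270:370],(400,300),interpolation=cv2.INTER_CUBIC)
cv2.imwrite("pics/v10.png",im)
```

```text
[465.43  -4.87 129.96] [ 3.14 -0.01 -0.  ] 0.2033247952994565 54.99965786933899
65 hole pred [318.86 239.97]
59 hole pred [318.91 237.69]
45 hole pred [319.03 232.72]
pin tip pred [320.81 261.74] collar c [320.63 296.1 ] knob top [320.43 334.32]
```

View pics/v10.png

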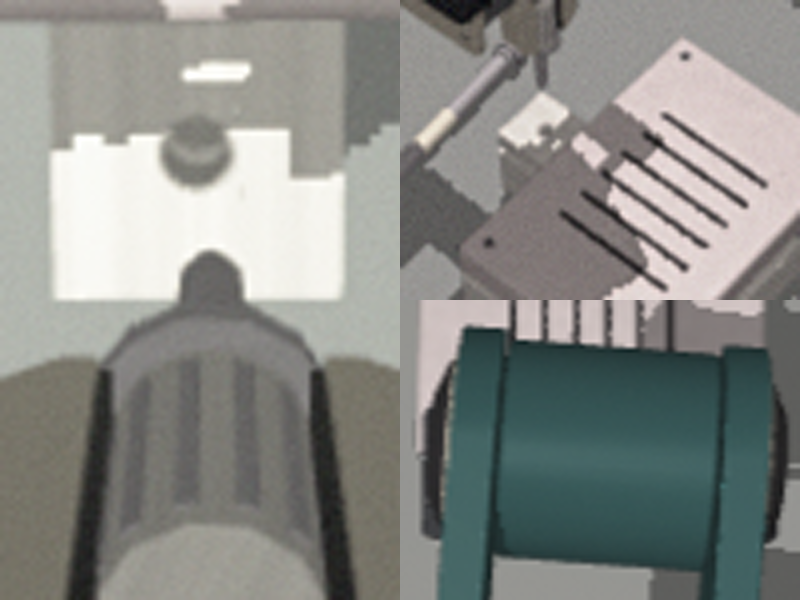

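The final view shows the tab hole at wrist crop (196,152), as predicted, and the pin shank at (211,255), upright in the grip and about 2 mm off in y. I'll correct that and descend.

Emit:
{"fn": "step_arm", "kwargs": {"series": [[1,-0.0025,-0.011,0,0.001],[1,0,0,0.1,0],[1,0,0,0.1,0],[1,0,0,0.03,0],[1,0,0,0,0]]}}

```text
clock: 22.25
ee_pos: [465.2, -2.4, 84.3]
tool_rot: [-3.142, 0.012, 0.002]
wrist_force: [0.3, 0.6, -0.4]
grip_width: 0.203
finger_force: 55.0
```

Emit:
{"fn": "step_arm", "kwargs": {"series": [[1,0,0,0.01,0],[1,0,0,0.01,0],[1,0,0,0.01,0],[1,0,0,0,0]]}}

```text
clock: 22.75
ee_pos: [465.4, -2.5, 78.9]
tool_rot: [-3.142, 0.012, 0.0]
wrist_force: [1.1, -0.6, 0.3]
grip_width: 0.207
finger_force: 55.0
```

Emit:
{"fn": "step_arm", "kwargs": {"series": [[1,-0.001,0,0.01,0],[1,-0.001,0,0.01,0],[1,0,0,0.01,0],[1,0,0,0,0]]}}

```text
clock: 23.25
ee_pos: [464.9, -2.4, 72.8]
tool_rot: [-3.142, 0.012, 0.0]
wrist_force: [0.9, 0.0, -0.5]
grip_width: 0.206
finger_force: 55.0
```

Emit:
{"fn": "step_arm", "kwargs": {"series": [[1,0,0,0.015,0],[1,0,0,0.015,0],[1,0,0,0,0]]}}

```text
clock: 23.62
ee_pos: [464.9, -2.4, 66.6]
tool_rot: [-3.142, 0.012, 0.001]
wrist_force: [-0.3, -0.1, 0.1]
grip_width: 0.21
finger_force: 55.0
```

The pin is entering the lid tab freely. I'll go on to the base hole.

Emit:
{"fn": "step_arm", "kwargs": {"series": [[1,0,0,0.015,0],[1,0,0,0.015,0],[1,0,0,0.015,0],[1,0,0,0,0]]}}

```text
clock: 24.12
ee_pos: [464.9, -2.4, 57.6]
tool_rot: [-3.142, 0.012, 0.001]
wrist_force: [-0.3, 0.5, -0.3]
grip_width: 0.206
finger_force: 55.0
```

Emit:
{"fn": "step_arm", "kwargs": {"series": [[1,0,0,0.02,0],[1,0,0,0.02,0],[1,0,0,0,0]]}}

```text
clock: 24.5
ee_pos: [464.8, -2.4, 49.5]
tool_rot: [-3.142, 0.012, 0.001]
wrist_force: [0.5, -1.0, -0.6]
grip_width: 0.204
finger_force: 55.0
```

Emit:
{"fn": "step_arm", "kwargs": {"series": [[1,0,0,0.02,0],[1,0,0,0.02,0],[1,0,0,0.015,0],[1,0,0,0,0]]}}

```text
clock: 25.0
ee_pos: [464.9, -2.4, 38.7]
tool_rot: [-3.142, 0.012, 0.001]
wrist_force: [-0.2, -0.0, -1.9]
grip_width: 0.208
finger_force: 55.0
```

Emit:
{"fn": "step_arm", "kwargs": {"series": [[1,0,0,0.01,0],[1,0,0,0.01,0],[1,0,0,0,0]]}}

```text
clock: 25.38
ee_pos: [465.0, -2.5, 34.9]
tool_rot: [-3.142, 0.012, 0.0]
wrist_force: [-0.2, 0.4, 0.5]
grip_width: 0.208
finger_force: 55.0
```

Emit:
{"fn": "step_arm", "kwargs": {"series": [[1,0,0,0.01,0],[1,0,0,0,0]], "squeeze": 60}}

```text
clock: 25.62
ee_pos: [465.0, -2.4, 32.9]
tool_rot: [3.142, -0.012, -0.0]
wrist_force: [-2.2, 0.1, 2.6]
grip_width: 0.202
finger_force: 60.0
```

Emit:
{"fn": "step_arm", "kwargs": {"series": [[1,0,0,0.01,0],[1,0,0,0,0]]}}

```text
clock: 25.88
ee_pos: [465.0, -2.5, 31.0]
tool_rot: [3.142, -0.012, -0.0]
wrist_force: [-3.6, -0.0, 3.0]
grip_width: 0.208
finger_force: 60.0
```

Emit:
{"fn": "step_arm", "kwargs": {"series": [[1,0,0,0.005,0],[1,0,0,0,0]]}}

```text
clock: 26.12
ee_pos: [465.1, -2.5, 30.1]
tool_rot: [-3.142, 0.013, -0.0]
wrist_force: [-4.0, -0.1, 6.0]
grip_width: 0.207
finger_force: 60.0
```

Emit:
{"fn": "step_arm", "kwargs": {"series": [[1,0,0,0.005,0],[1,0,0,0,0]]}}

```text
clock: 26.38
ee_pos: [465.1, -2.5, 29.8]
tool_rot: [3.141, -0.012, 0.0]
wrist_force: [-8.7, 0.7, 14.7]
grip_width: 0.204
finger_force: 60.0
```

Emit:
{"fn": "step_arm", "kwargs": {"series": [[1,0,0,0.005,0],[1,0,0,0,0]]}}

```text
clock: 26.62
ee_pos: [465.3, -2.5, 29.7]
tool_rot: [3.142, -0.012, 0.001]
wrist_force: [-15.0, 1.0, 25.2]
grip_width: 0.207
finger_force: 60.0
```

Emit:
{"fn": "step_arm", "kwargs": {"series": [[1,0,0,0.004,0],[1,0,0,0,0]]}}

```text
clock: 26.88
ee_pos: [465.3, -2.5, 29.6]
tool_rot: [3.141, -0.012, 0.001]
wrist_force: [-18.4, 1.5, 33.7]
grip_width: 0.205
finger_force: 60.0
```

Hard stop at TCP z 29.7, as predicted for collar on tab with the lid shut. I'll relieve the sideways load and hold to check it is steady.

Emit:
{"fn": "step_arm", "kwargs": {"series": [[1,-0.004,0,0,0],[1,0,0,0,0],[1,0,0,0,0],[1,0,0,0,0],[1,0,0,0,0]]}}

```text
clock: 27.5
ee_pos: [465.2, -2.5, 29.7]
tool_rot: [3.141, -0.012, 0.004]
wrist_force: [-11.5, 1.5, 29.1]
grip_width: 0.201
finger_force: 60.0
```

Emit:
{"fn": "step_arm", "kwargs": {"series": [[1,0,0,0,0],[1,0,0,0,0],[1,0,0,0,0],[1,0,0,0,0]]}}

```text
clock: 28.0
ee_pos: [465.3, -2.5, 29.7]
tool_rot: [3.141, -0.012, 0.004]
wrist_force: [-11.3, 0.6, 29.2]
grip_width: 0.204
finger_force: 60.0
```

Run:
```python
from h import *
import pickle
o=manip.observe();c=manip.read_camera("scene"); print(o["ee_pos"],o["wrist_force"],o["moment"],o["finger_force"],o["clock"])
# everything else unmoved? bounding boxes of large changes vs start
d=cv2.absdiff(c["color"],pickle.load(open("d0.pkl","rb"))["scene"]["color"]).max(2)>45
n,l,s,_=cv2.connectedComponentsWithStats(cv2.morphologyEx(d.astype(np.uint8),cv2.MORPH_OPEN,np.ones((3,3))))
print(s[1:][s[1:,4]>25])
```

```text
[465.26  -2.46  29.66] [-11.28   0.57  29.2 ] [ 0.18  2.17 -0.02] 60.01122057437897 28.0
[[    0     0   124   134  9881]
 [  120     0    26    28   415]
 [  197     0    29    21   288]
 [  233     0     8     6    36]
 [  149     3    69    29   721]
 [  224     3     8     6    34]
 [  224    26    15    15    90]
 [  245    43    27    24   342]
 [  249    55   142   244 13360]
 [  258    63    24    13   186]
 [  212    81     6    14    52]
 [  251   111    16    16    76]
 [  228   123    10     6    36]
 [  226   129    59    77  2154]
 [  155   136    16    15   130]
 [  222   148     8     9    34]
 [  130   159   116   111  5085]
 [  238   158     7     6    33]
 [  193   188    33    15   260]
 [  342   198    14    14   112]
 [    0   235    38    58  1352]
 [  380   242     9     9    41]
 [  374   247    22    21   174]
 [   38   257   130   156  7162]
 [  196   273     8     6    42]
 [  315   273    60    34   551]
 [  351   276     6     7    27]
 [    0   369    43    62  1756]]
```

Steady at 29 N down with the grip at 60 N, and the scene changes lie around the arm, its shadows, the lid and the pin. Handing in.

```bash
python3 -c "
from workcell import manip
print(manip.close_job())"
```

```text
the job is handed in; nothing more can be done
None
```

I handed the job in at 28 s: the lid is shut on the column, the pin's collar is seated on the tab, and the arm is still gripping the pin at 60 N and pressing down with about 29 N; the first try at the lid missed because the fingers end about 37 mm above the reported TCP.

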